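Read an inhibition zone with caliper tweezers

ROBOT

A 6-joint arm with a two-finger parallel gripper is mounted at the origin on the work surface. World frame = base frame: x ahead of the robot, y to its left, z up, the work surface at z = 0. Lengths are in m, angles in degrees, forces in N, time in s.
With the tool pointing down it reaches from about 0.4 to 0.825 m from the base axis. Payload 7 kg.
Tool frame: the origin (TCP) lies on the centre line of the jaws, within the pads' length; the fingertips stand 11 mm ahead of it and the grasp point (between the pads) lies 8 mm behind it; z points along the fingers, y is the direction in which the jaws open and shut (so a half turn about z gives the same grasp; the last joint's range is limited). The gripper opens to 88 mm and grips with 3 to 60 N. Pads are 19 mm wide; open, the fingers measure 130 mm over their backs; the gripper's body (78 mm by 193 mm) begins 47 mm behind the grasp point.
Start: joints at [85.147, 20.546, 0.682, 0, -70.136, -16.507], TCP at [0.246, 0.629, 0.238] pointing down, gripper open.
Joint ranges: [-176.03, 176.03], [-82.01, 121.73], [-58.28, 71.71], [-173.87, 95.51], [-174.79, -0.11], [-173.66, 173.66]. Speed limits (degrees/s): [136.94, 136.94, 172.46, 180, 180, 180].

INTERFACE

Orientations are given as [roll, pitch, yaw] about the fixed x, y, z axes, in that order (R = Rz(yaw) Ry(pitch) Rx(roll)).
In Python, from plant import ctrl, cams, order gives the robot as it stands.
- The arm moves only by the tool jog_arm, never from a script. Its argument "motion" is a list of rows, each an object with "offset": the shift along the tool's x, y, z in mm, a list of three; "roll": the turn about the tool's z in rad; "hand": the finger opening in mm, from 0 to 87.6. A call has 1 to 20 rows; each row is the pose to reach, as a shift and turn from the pose commanded when the call began, along the tool's axes at that moment; what a row does not reach only later rows make up. A row lasts 1/12 s, in which the tool goes at most 41.7 mm and 7.16 degrees, less where a joint would pass 70% of its speed; a pose out of reach is approached as far as the arm can. A call with a gripper value outside its range is refused whole. The fingers move at their own pace and stop on an object; the grip force is fixed at half the most. Time passes only in rows, so rows that repeat a pose let the fingers close. It gives the time, the measured TCP pose, the force and the opening at its end, in the units of the state.
- ctrl.get_obs(): the state, without advancing time (a new reading comes with each control period).
- cams.snapshot(name): name is "scene" or "side" or "wrist"; returns a dict with "img" (480x640x3 uint8, red, green, blue), "K" (3x3 intrinsics, pixels), "D" ([k1, k2, p1, p2, k3] as OpenCV has them; the pictures are not rectified), "cam_to_world" (4x4, takes a point from camera to world coordinates); the wrist camera has in their place "T_tool_cam" (4x4, takes a point from camera to tool coordinates, whose origin is the TCP and whose axes are the flange's). Camera axes: x right, y down, z forward; pixel columns grow to the right and rows downward; lengths in m; the calibration is good to about 2 mm. A picture is of the moment at which its call begins: read the wrist's pose just before it. There is no depth.
- order.close_job(): hands the job in, once; it reports no verdict.
The state is a dict: "clock": time; "joint_pos": joint angles; "qvel": joint speeds; "tau": joint torques, N m; "tool_pos": TCP position; "orientation": TCP orientation; "force": force on the tool from outside, world axes, zero at the start; "moment": the same for the moment, N m; "opening": finger opening in m.
Only numpy, scipy, OpenCV 4.12 (cv2) and the standard library are available. Lean on these libraries where they do the work, as an engineer would, in place of code of your own. Each camera call takes 0.05 s, during which the arm holds its last target. There are 200 camera calls.

TASK

Take the handlamp off its charging base by its handle and stand it upright on the bench close beside the open culture dish (within about a hand's width), its window facing the dish. Then pick the sprung caliper tweezers off their rest and, with the points hovering just above the agar without touching it, squeeze them until the two points stand over opposite edges of the largest clear zone (24 mm across). Hold that gap steady there for a couple of seconds so that it can be read, and finish still holding it; do not drop the lamp, press on the dish, push it away or disturb the other glassware and dishes.

Things in the scene. Friction and masses are not known exactly. Their poses are not given: they have to be found in the camera images.
- lamp: handlamp: grey housing 48 x 64 mm (x, y), top at 72 mm, on a black rubber foot 56 x 70 x 10 mm; 110 mm high in all, 0.32 kg give or take a quarter. Origin: centre of the underside; z up; the pale LED window is on the -x side, so it shines along -x. At the start it stands on the charger, 12 mm above the bench, inside a lip that rises 6 mm round its foot
- lamp_handle (a point): middle of the lamp's round aluminium handle bar: 12 mm thick, 104 mm above the lamp's underside, running along the lamp's y, 52 mm free between its uprights, 26 mm of free height under the bar; pinch it from above across x
- charger: grey charging base, 84 x 100 mm, 12 mm high plus the lip, fixed to the bench. Origin: centre of the underside
- dish: open culture dish, loose, 50 g, 90 mm across, rim 14 mm high, with a pale cream agar layer whose surface is 6 mm above the bench. Origin: centre of the underside. On the agar are three round dark clear zones, 24, 17 and 14 mm across, each with a 6 mm white paper disc in its middle
- zone (a point): centre of the largest clear zone (24 mm across), on the agar surface, 22 mm from the dish's centre along the dish's x; z up
- calipers: caliper tweezers (66 g): two flat steel legs, 8 mm tall, pivoted at the heel and sprung apart, a graduated arc between them, points bent down. Origin: heel pivot at mid-height of the legs; z up; x along the centre line to the points when open, y to leg A (the frame moves with leg A). Points 135 mm ahead of the heel, 31 mm below the legs. On the rest the legs lie level 50 mm above the bench
- caliper_leg (a joint): angle by which the legs are squeezed: 0 fully open (points 44 mm apart), growing as they close; points 24 mm apart at about 0.147 rad, 136 mm of gap per radian; limit 0.30 rad. The spring presses at the finger plates with about 3 N when open and about 8 N at the 24 mm gap
- grip_a (a point): middle of the outer face of leg A's ribbed finger plate (24 mm long, 12 mm tall, 82 mm ahead of the heel). Grip here from above, one finger on each plate, closing across the legs; over their outer faces the plates measure 38 mm when open and 26 mm at the 24 mm gap, where they are parallel. The points move about 1.65 times as much as the plates
- grip_b (a point): the same on leg B, the leg that turns
- tip_a (a point): lower end of leg A's point, 4 mm thick there
- tip_b (a point): lower end of leg B's point
- tip_mid (a point): point fixed to leg A that lies midway between the two points when they are 24 mm apart
- rest: wire rest of the tweezers, fixed: black foot plate 126 x 60 x 5 mm and two crossbars about 45 mm high with ends upturned by 10 mm, one under the heel, one under the legs 26 mm ahead of the finger plates; only the foot plate is below the finger plates. Origin: on the bench below the middle of the finger plates; x as for the tweezers
- beaker: small glass beaker, 45 mm across, 60 mm high, leave alone. Origin: centre of the underside
- reagent: glass bottle with a cap, 54 mm across, 100 mm high, leave alone. Origin: centre of the underside
- dish_stack: stack of three closed culture dishes, 91 mm across, 47 mm high, leave alone. Origin: centre of the underside
Mind the look-alikes: they are no part of the job. Leave any green look-alike of the lamp alone.

How it is judged:
By the outcome, as a careful person would: the job done as asked, in the order asked, and still so for the second after the job is handed in, while the arm keeps its last pose, push and grip.
It also fails if it takes over 61 s, if anything falls off the work surface, if the arm or the gripper's body presses on something with over 40 N, if the wrist force passes 120 N, or if a joint passes its speed limit or range.

## Working session

There is one attempt and no reset: what is moved stays moved. The work goes in short steps, Python scripts to look and compute and a tool call to move; the robot and the scene stay as the last step left them, time stands still between calls to the robot, and variables do not carry over. Pictures are saved under pics/ and viewed, about 8 in all and at most 12, crops included, and the job is handed in when it is done.

Besides the shell and the picture viewer there is one more tool, called after "Call:" in YAML: its name, and indented under it one key for each argument. jog_arm: Moves the arm, as the interface text tells. Its arguments: {"type":"object","properties":{"motion":{"type":"array"}},"required":["motion"]}

```bash
mkdir -p pics
cat > h.py <<'E'
import numpy as np, cv2, json
from plant import ctrl, cams, order
from scipy.spatial.transform import Rotation as Ro
def tool():
    o=ctrl.get_obs(); T=np.eye(4); T[:3,:3]=Ro.from_euler('xyz',o['orientation'],degrees=True).as_matrix(); T[:3,3]=o['tool_pos']; return T
def snap(n):
    T=tool(); s=cams.snapshot(n)
    s['T']=np.array(s['cam_to_world']) if n!='wrist' else T@np.array(s['T_tool_cam'])
    s['K']=np.array(s['K']);s['D']=np.array(s['D']); return s
def ray(s,uv):
    p=cv2.undistortPoints(np.array(uv,float).reshape(-1,1,2),s['K'],s['D']).reshape(-1,2)
    d=np.c_[p,np.ones(len(p))]@s['T'][:3,:3].T
    return s['T'][:3,3],d
def onz(s,uv,z):
    o,d=ray(s,uv); return o+d*((z-o[2])/d[:,2])[:,None]
def proj(s,P):
    Ti=np.linalg.inv(s['T']); return cv2.projectPoints(np.array(P,float).reshape(-1,3),cv2.Rodrigues(Ti[:3,:3])[0],Ti[:3,3],s['K'],s['D'])[0].reshape(-1,2)
def save(s,n): cv2.imwrite('pics/'+n+'.png',s['img'][:,:,::-1])
E
python3 - <<'E'
from h import *
a=snap('scene');b=snap('side')
save(a,'scene');save(b,'side')
for s in(a,b): print(s['T'].round(3).tolist(), s['K'].round(0).tolist())
w=snap('wrist');print(np.array(w['T_tool_cam']).round(3).tolist());save(w,'w0')
o=ctrl.get_obs();print(o)
E
```

```text
[[-0.797, 0.342, -0.498, 1.239], [0.604, 0.447, -0.66, 0.927], [-0.003, -0.827, -0.562, 0.836], [0.0, 0.0, 0.0, 1.0]] [[559.0, 0.0, 327.0], [0.0, 559.0, 241.0], [0.0, 0.0, 1.0]]
[[0.793, -0.3, 0.53, -0.084], [-0.609, -0.409, 0.68, -0.789], [0.013, -0.862, -0.507, 0.749], [0.0, 0.0, 0.0, 1.0]] [[562.0, 0.0, 320.0], [0.0, 562.0, 245.0], [0.0, 0.0, 1.0]]
[[-0.0, -0.965, -0.264, 0.07], [1.0, -0.001, 0.0, 0.001], [-0.0, -0.264, 0.965, -0.147], [0.0, 0.0, 0.0, 1.0]]
{'clock': 0.15, 'joint_pos': array([ 8.51450494e+01,  2.05821056e+01,  6.44871770e-01, -1.54434405e-02,
       -7.01356578e+01, -1.65066479e+01]), 'qvel': array([ 0.05337254, -0.10024983,  0.12172201,  0.00827958, -0.00772261,
       -0.02326129]), 'tau': array([-7.09100605e-04, -5.83275783e+01,  2.93288577e+01,  7.00122714e+00,
        8.75741593e-03, -1.08431786e-04]), 'tool_pos': array([0.24576198, 0.62827688, 0.236827  ]), 'orientation': array([ 1.79925987e+02, -6.79109056e-03, -2.13668509e+01]), 'force': array([-0.87345927, -0.54383858,  0.46160006]), 'moment': array([0.01508259, 0.00269101, 0.01271345]), 'opening': 0.08760567557799667}
```

View pics/scene.png

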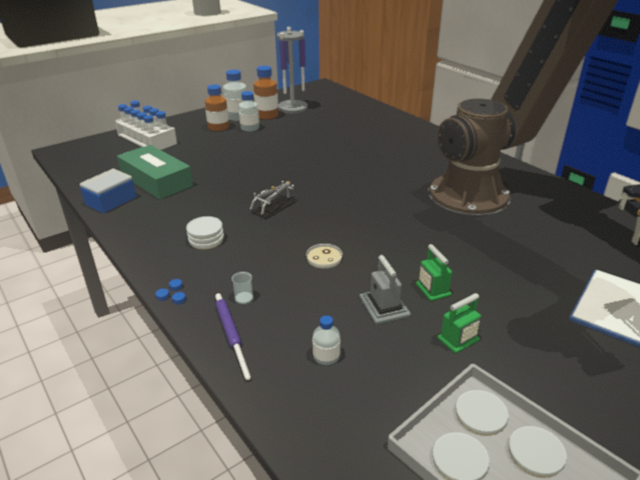

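View pics/side.png

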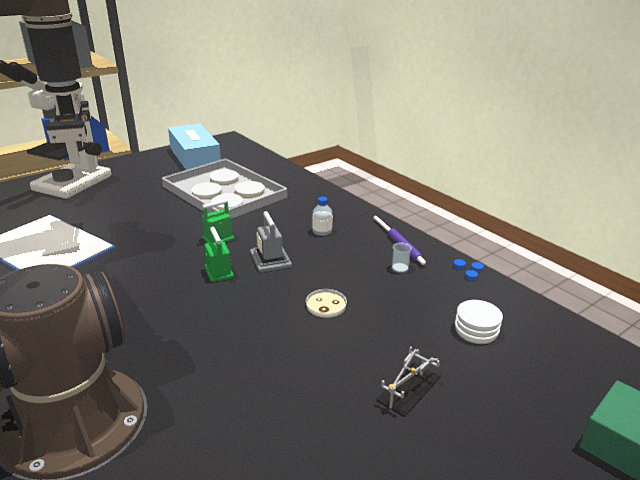

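Scene view: dish at (324,256), grey lamp at (386,290), green look-alikes to its right, tweezers on rest at (272,197). Side view: dish (327,303), lamp (270,245), window apparently on its left face (262,248), tweezers (410,378). I'll make one composite of enlarged crops.

Run:
```python
import cv2,numpy as np
a=cv2.imread('pics/scene.png');b=cv2.imread('pics/side.png')
f=lambda im,x,y:cv2.resize(im[y:y+75,x:x+100],(400,300),interpolation=cv2.INTER_CUBIC)
cv2.imwrite('pics/c1.png',np.vstack([np.hstack([f(a,340,250),f(a,230,165)]),np.hstack([f(b,220,205),f(b,365,340)])]))
```

```text
(no output)
```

View pics/c1.png

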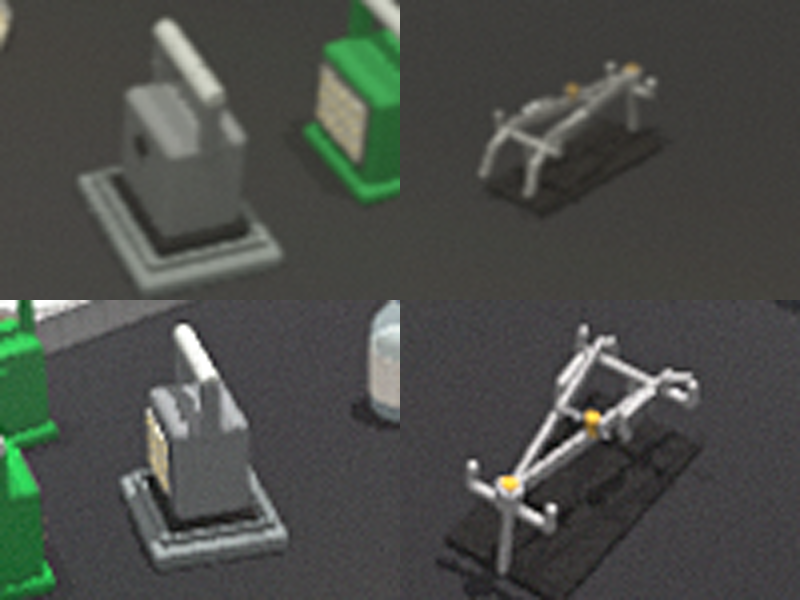

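Crops: handle bar ends in scene (380.8,256.3)-(393.3,274.3), in side (265.5,212.5)-(272.5,223.8); the pale window is on the lamp's left face in the side view. Heel pivot (yellow): scene (288,182.5), side (392.3,385.8); points toward scene lower-left.

```bash
cat >> h.py <<'E'
def tri(s1,u1,s2,u2):
    o1,d1=ray(s1,[u1]);o2,d2=ray(s2,[u2]);A=np.c_[d1[0],-d2[0]]
    t=np.linalg.lstsq(A,o2-o1,rcond=None)[0];p=o1+t[0]*d1[0];q=o2+t[1]*d2[0];return ((p+q)/2).round(4),round(np.linalg.norm(p-q),4)
E
python3 - <<'E'
from h import *
a=snap('scene');b=snap('side')
print('bar',onz(a,[(380.75,256.3),(393.25,274.3)],.116).round(4).tolist(),onz(b,[(265.5,212.5),(272.5,223.75)],.116).round(4).tolist())
print('barmid',tri(a,(387,265.3),b,(269,218.1)))
print('heel',tri(a,(288,182.5),b,(392.25,385.75)))
for s,x0,x1,y0,y1 in((a,290,360,240,275),(b,295,360,280,325)):
    h=cv2.cvtColor(s['img'],cv2.COLOR_RGB2HSV);r=np.zeros((480,640),np.uint8);r[y0:y1,x0:x1]=(h[y0:y1,x0:x1,2]>110)
    c=max(cv2.findContours(r,0,1)[0],key=cv2.contourArea);c=cv2.convexHull(c)
    P=onz(s,c.reshape(-1,2),.010);(x,y),rad=cv2.minEnclosingCircle(P[:,:2].astype(np.float32));print('dish',x,y,rad)
# calipers side crop
uv=lambda x,y:(365+x/4,340+y/4)
print('barends side',onz(b,[uv(585-400,333-300),uv(690-400,395-300)],.05).round(3).tolist())
print('pivot2',tri(a,(230+172/4,165+90/4),b,uv(592-400,422-300)))
print('tools',onz(b,[(401,262),(480,318),(322,230)],0.02).round(3).tolist())
print('greens',onz(b,[(219,275),(218,240)],0.0).round(3).tolist())
E
```

```text
bar [[0.5416, 0.2003, 0.116], [0.564, 0.2649, 0.116]] [[0.5663, 0.2655, 0.116], [0.5481, 0.2065, 0.116]]
barmid (array([0.5552, 0.2342, 0.1173]), np.float64(0.0019))
heel (array([ 0.4515, -0.3072,  0.0545]), np.float64(0.0026))
dish 0.5501536726951599 0.0017450872110202909 0.05308715999126434
dish 0.5482119917869568 -0.0028327880427241325 0.053605303168296814
barends side [[0.553, -0.255, 0.05], [0.561, -0.314, 0.05]]
pivot2 (array([ 0.5052, -0.304 ,  0.0571]), np.float64(0.0019))
tools [[0.789, 0.008, 0.02], [0.766, -0.251, 0.02], [0.731, 0.25, 0.02]]
greens [[0.417, 0.247, 0.0], [0.497, 0.398, 0.0]]
```

```bash
cat >> h.py <<'E'
def go(p,yaw,T=None):
    T=tool() if T is None else T; y0=Ro.from_matrix(T[:3,:3]).as_euler('xyz',degrees=True)[2]
    r=-((yaw-y0+180)%360-180); print('offset mm',(T[:3,:3].T@(np.array(p)-T[:3,3])*1000).round(1),'roll',round(np.deg2rad(r),3))
def st():
    o=ctrl.get_obs(); print('t',round(o['clock'],2),'p',o['tool_pos'].round(4),'rpy',np.round(o['orientation'],2),'F',o['force'].round(1),'open',round(o['opening'],4),'q',o['joint_pos'].round(1))
E
python3 - <<'E'
from h import *
go((.555,.234,.24),-108)
a=snap('scene');b=snap('side')
for n,s,x0,x1,y0,y1 in(('a',a,304,345,243,270),('b',b,303,350,289,320)):
    g=s['img'][y0:y1,x0:x1].min(2); g=cv2.resize(g,None,fx=4,fy=4,interpolation=cv2.INTER_CUBIC)
    m=(s['img'][y0:y1,x0:x1].max(2)<110).astype(np.uint8)
    for i,st_ in enumerate(cv2.connectedComponentsWithStats(m)[2]):
        c=cv2.connectedComponentsWithStats(m)[3][i]+[x0,y0]
        print(n,st_,c.round(1),onz(s,[c],.006).round(4)[0][:2])
E
```

```text
offset mm [431.7 254.7  -2.6] roll 1.512
a [  2   0  37  25 711] [323.8 255.2] [ 0.5472 -0.0022]
a [  0   0  41  27 396] [324.3 257.4] [0.5518 0.0059]
b [  2   0  42  29 945] [325.8 302.5] [0.5504 0.0009]
b [  0   0  47  31 492] [326.4 306.8] [ 0.5414 -0.0126]
b [30 12  1  2  2] [333.  301.5] [ 0.5655 -0.0058]
b [32 14  2  1  2] [335.5 303. ] [ 0.5664 -0.0135]
b [16 18  5  4  7] [320.9 308.3] [ 0.5284 -0.0096]
b [21 18  4  5  9] [325.9 309. ] [ 0.5357 -0.0182]
```

Call:
jog_arm:
  motion:
    - {"offset": [432,255,-3],"roll": 1.512,"hand": 87}
    - {"offset": [432,255,-3],"roll": 1.512,"hand": 87}
    - {"offset": [432,255,-3],"roll": 1.512,"hand": 87}
    - {"offset": [432,255,-3],"roll": 1.512,"hand": 87}
    - {"offset": [432,255,-3],"roll": 1.512,"hand": 87}
    - {"offset": [432,255,-3],"roll": 1.512,"hand": 87}
    - {"offset": [432,255,-3],"roll": 1.512,"hand": 87}
    - {"offset": [432,255,-3],"roll": 1.512,"hand": 87}
    - {"offset": [432,255,-3],"roll": 1.512,"hand": 87}
    - {"offset": [432,255,-3],"roll": 1.512,"hand": 87}
    - {"offset": [432,255,-3],"roll": 1.512,"hand": 87}
    - {"offset": [432,255,-3],"roll": 1.512,"hand": 87}
    - {"offset": [432,255,-3],"roll": 1.512,"hand": 87}
    - {"offset": [432,255,-3],"roll": 1.512,"hand": 87}
    - {"offset": [432,255,-3],"roll": 1.512,"hand": 87}
    - {"offset": [432,255,-3],"roll": 1.512,"hand": 87}
    - {"offset": [432,255,-3],"roll": 1.512,"hand": 87}
    - {"offset": [432,255,-3],"roll": 1.512,"hand": 87}

```text
clock: 1.85
tool_pos: [0.5547, 0.2349, 0.2407]
orientation: [-180.0, 0.0, -107.9]
force: [-0.2, 1.0, -0.4]
opening: 0.0871
```

Run:
```python
from h import *
st(); s=snap('wrist'); print(proj(s,[(.555,.234,.116)]))
save(s,'w1')
```

```text
t 1.85 p [0.5547 0.2349 0.2407] rpy [-1.8000e+02  1.0000e-02 -1.0785e+02] F [-0.2  1.  -0.4] open 0.0871 q [ 41.5  13.6  -8.6  -0.  -67.7 -59.4]
[[319.33461515 235.15479904]]
```

View pics/w1.png

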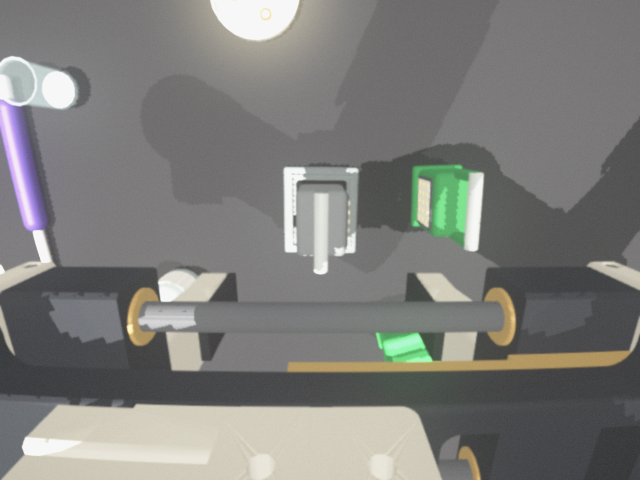

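Wrist view: bar from (321,191) to (321,273), vertical in the image, so the yaw fits; projected estimate (319,235) agrees; grey lamp on its charger, dish partly at the top (255,10).

Run:
```python
from h import *
s=snap('wrist'); P=onz(s,[(321,194),(321,268),(321,231)],.118);print(P.round(4))
d=P[0]-P[1];print(np.rad2deg(np.arctan2(d[1],d[0])))
go((P[2][0],P[2][1],.111),-108)
```

```text
[[0.543  0.201  0.118 ]
 [0.5626 0.2617 0.118 ]
 [0.5525 0.2304 0.118 ]]
-107.89304205001689
offset mm [  4.8   0.9 129.7] roll 0.002
```

Call:
jog_arm:
  motion:
    - {"offset": [4,1,40],"roll": 0,"hand": 87}
    - {"offset": [4,1,75],"roll": 0,"hand": 87}
    - {"offset": [4,1,100],"roll": 0,"hand": 87}
    - {"offset": [4,1,118],"roll": 0,"hand": 87}
    - {"offset": [4,1,128],"roll": 0,"hand": 87}
    - {"offset": [4,1,132],"roll": 0,"hand": 87}
    - {"offset": [4,1,132],"roll": 0,"hand": 60}
    - {"offset": [4,1,132],"roll": 0,"hand": 30}
    - {"offset": [4,1,132],"roll": 0,"hand": 16}
    - {"offset": [4,1,132],"roll": 0,"hand": 10}
    - {"offset": [4,1,132],"roll": 0,"hand": 6}
    - {"offset": [4,1,132],"roll": 0,"hand": 2}
    - {"offset": [4,1,132],"roll": 0,"hand": 0}
    - {"offset": [4,1,132],"roll": 0,"hand": 0}
    - {"offset": [4,1,132],"roll": 0,"hand": 0}
    - {"offset": [4,1,132],"roll": 0,"hand": 0}

```text
clock: 3.28
tool_pos: [0.5531, 0.2303, 0.1085]
orientation: [180.0, -0.0, -108.0]
force: [-0.0, 0.5, 1.1]
opening: 0.0258
```

Call:
jog_arm:
  motion:
    - {"offset": [0,0,0],"roll": 0,"hand": 0}
    - {"offset": [0,0,0],"roll": 0,"hand": 0}
    - {"offset": [0,0,0],"roll": 0,"hand": 0}
    - {"offset": [0,0,0],"roll": 0,"hand": 0}
    - {"offset": [0,0,0],"roll": 0,"hand": 0}
    - {"offset": [0,0,0],"roll": 0,"hand": 0}
    - {"offset": [0,0,0],"roll": 0,"hand": 0}
    - {"offset": [0,0,0],"roll": 0,"hand": 0}
    - {"offset": [0,0,-2],"roll": 0,"hand": 0}
    - {"offset": [0,0,-6],"roll": 0,"hand": 0}
    - {"offset": [0,0,-12],"roll": 0,"hand": 0}
    - {"offset": [0,0,-20],"roll": 0,"hand": 0}
    - {"offset": [0,0,-30],"roll": 0,"hand": 0}
    - {"offset": [0,0,-40],"roll": 0,"hand": 0}
    - {"offset": [0,0,-48],"roll": 0,"hand": 0}
    - {"offset": [0,0,-50],"roll": 0,"hand": 0}
    - {"offset": [0,0,-50],"roll": 0,"hand": 0}

```text
clock: 4.7
tool_pos: [0.5535, 0.2306, 0.1598]
orientation: [-179.9, 0.1, -108.0]
force: [0.6, -0.2, -2.8]
opening: 0.011
```

Run:
```python
from h import *
st(); s=snap('wrist'); save(s,'w2')
y=s['img'];print(proj(s,[(.549,0,.006),(.532,-.014,.006)]))
```

```text
t 4.7 p [0.5535 0.2306 0.1598] rpy [-1.7993e+02  1.0000e-01 -1.0799e+02] F [ 0.6 -0.2 -2.8] open 0.011 q [ 41.3  16.9 -15.3   0.  -57.6 -59.3]
[[235.36510233 -43.41282092]
 [249.53497801 -69.5416147 ]]
```

View pics/w2.png

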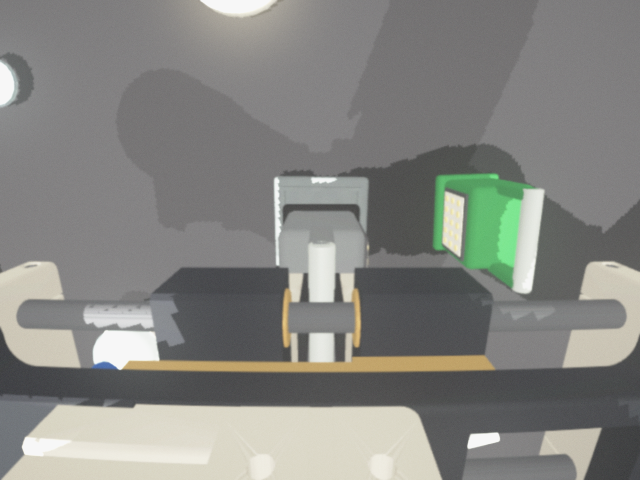

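The lamp hangs from the fingers, clear of the charger; dish edge at top (240,5).

Call:
jog_arm:
  motion:
    - {"offset": [3,-2,0],"roll": -0.005,"hand": 0}
    - {"offset": [9,-8,0],"roll": -0.015,"hand": 0}
    - {"offset": [18,-15,0],"roll": -0.03,"hand": 0}
    - {"offset": [30,-26,0],"roll": -0.05,"hand": 0}
    - {"offset": [44,-38,0],"roll": -0.07,"hand": 0}
    - {"offset": [59,-50,0],"roll": -0.1,"hand": 0}
    - {"offset": [74,-63,0],"roll": -0.12,"hand": 0}
    - {"offset": [89,-76,0],"roll": -0.145,"hand": 0}
    - {"offset": [104,-89,0],"roll": -0.17,"hand": 0}
    - {"offset": [119,-102,0],"roll": -0.195,"hand": 0}
    - {"offset": [134,-115,0],"roll": -0.22,"hand": 0}
    - {"offset": [148,-127,0],"roll": -0.245,"hand": 0}
    - {"offset": [161,-138,0],"roll": -0.265,"hand": 0}
    - {"offset": [172,-147,0],"roll": -0.283,"hand": 0}
    - {"offset": [181,-154,0],"roll": -0.297,"hand": 0}
    - {"offset": [187,-160,0],"roll": -0.307,"hand": 0}
    - {"offset": [191,-163,0],"roll": -0.312,"hand": 0}
    - {"offset": [192,-164,0],"roll": -0.314,"hand": 0}
    - {"offset": [192,-164,0],"roll": -0.314,"hand": 0}

```text
clock: 6.33
tool_pos: [0.6497, -0.0033, 0.1582]
orientation: [180.0, -0.0, -90.0]
force: [-0.6, 0.4, -2.1]
opening: 0.0107
```

Run:
```python
from h import *
st(); a=snap('scene');b=snap('side');save(a,'a3');save(b,'b3')
f=lambda im,x,y:cv2.resize(im[y:y+150,x:x+200,::-1],(400,300),interpolation=cv2.INTER_CUBIC)
cv2.imwrite('pics/c3.png',np.vstack([np.hstack([f(a['img'],240,150),f(b['img'],230,180)])]))
```

```text
t 6.33 p [ 0.6497 -0.0033  0.1582] rpy [179.97  -0.   -90.03] F [-0.6  0.4 -2.1] open 0.0107 q [ 16.9  21.5  -8.7  -0.  -59.8 -16.9]
```

View pics/c3.png

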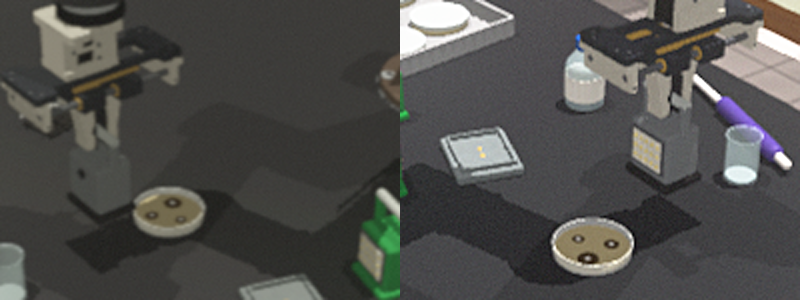

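Lamp hangs upright, its LED window facing the dish. The big zone is at scene (326,251.5), side (324,309). Lowering.

Call:
jog_arm:
  motion:
    - {"offset": [0,0,6],"roll": 0,"hand": 0}
    - {"offset": [0,0,16],"roll": 0,"hand": 0}
    - {"offset": [0,0,28],"roll": 0,"hand": 0}
    - {"offset": [0,0,40],"roll": 0,"hand": 0}
    - {"offset": [0,0,49],"roll": 0,"hand": 0}
    - {"offset": [0,0,54],"roll": 0,"hand": 0}
    - {"offset": [0,0,57],"roll": 0,"hand": 0}
    - {"offset": [0,0,59],"roll": 0,"hand": 0}
    - {"offset": [0,0,60],"roll": 0,"hand": 0}
    - {"offset": [0,0,61],"roll": 0,"hand": 0}
    - {"offset": [0,0,61],"roll": 0,"hand": 0}
    - {"offset": [0,0,61],"roll": 0,"hand": 0}

```text
clock: 7.43
tool_pos: [0.6501, -0.003, 0.098]
orientation: [-180.0, 0.0, -90.0]
force: [0.5, -0.4, -2.0]
opening: 0.0108
```

Call:
jog_arm:
  motion:
    - {"offset": [0,0,0.5],"roll": 0,"hand": 0}
    - {"offset": [0,0,1],"roll": 0,"hand": 0}
    - {"offset": [0,0,1.5],"roll": 0,"hand": 0}
    - {"offset": [0,0,1.5],"roll": 0,"hand": 0}
    - {"offset": [0,0,1.5],"roll": 0,"hand": 0}

```text
clock: 7.85
tool_pos: [0.6502, -0.003, 0.0965]
orientation: [-179.9, -0.0, -90.0]
force: [-0.1, -0.9, -0.4]
opening: 0.011
```

Call:
jog_arm:
  motion:
    - {"offset": [0,0,0.5],"roll": 0,"hand": 0}
    - {"offset": [0,0,0.7],"roll": 0,"hand": 0}
    - {"offset": [0,0,0.7],"roll": 0,"hand": 0}

```text
clock: 8.1
tool_pos: [0.6504, -0.0031, 0.0964]
orientation: [-179.9, -0.0, -90.0]
force: [-1.0, -1.8, 4.8]
opening: 0.0111
```

Contact (+4.8 N). Release and rise.

Call:
jog_arm:
  motion:
    - {"offset": [0,0,0],"roll": 0,"hand": 20}
    - {"offset": [0,0,0],"roll": 0,"hand": 40}
    - {"offset": [0,0,0],"roll": 0,"hand": 50}
    - {"offset": [0,0,0],"roll": 0,"hand": 60}
    - {"offset": [0,0,0],"roll": 0,"hand": 70}
    - {"offset": [0,0,0],"roll": 0,"hand": 70}
    - {"offset": [0,0,-4],"roll": 0,"hand": 70}
    - {"offset": [0,0,-12],"roll": 0,"hand": 70}
    - {"offset": [0,0,-30],"roll": 0,"hand": 80}
    - {"offset": [0,0,-60],"roll": 0,"hand": 80}
    - {"offset": [0,0,-95],"roll": 0,"hand": 80}
    - {"offset": [0,0,-130],"roll": 0,"hand": 80}
    - {"offset": [0,0,-150],"roll": 0,"hand": 80}
    - {"offset": [0,0,-150],"roll": 0,"hand": 80}

```text
clock: 9.27
tool_pos: [0.6523, -0.0029, 0.2527]
orientation: [-179.4, 0.1, -90.0]
force: [0.3, 0.6, 1.1]
opening: 0.0798
```

Run:
```python
from h import *
st(); a=snap('scene');b=snap('side')
print('zone',tri(a,(326,251.5),b,(324,309)),onz(a,[(326,251.5)],.006),onz(b,[(324,309)],.006))
# calipers pose from heel & arc pivot: target above grip, yaw ~10
go((.53,-.295,.22),10)
```

```text
t 9.27 p [ 0.6523 -0.0029  0.2527] rpy [-1.7943e+02  6.0000e-02 -8.9960e+01] F [0.3 0.6 1.1] open 0.0798 q [ 16.9  17.6  -1.7   0.1 -70.2 -16.9]
zone (array([ 0.5326, -0.0139,  0.0048]), np.float64(0.0018)) [[ 0.53286556 -0.0120403   0.006     ]] [[ 0.53236497 -0.01570458  0.006     ]]
offset mm [292.2 120.2  26.7] roll -1.745
```

Call:
jog_arm:
  motion:
    - {"offset": [40,16,0],"roll": -0.11,"hand": 80}
    - {"offset": [80,33,0],"roll": -0.23,"hand": 80}
    - {"offset": [120,50,0],"roll": -0.35,"hand": 80}
    - {"offset": [155,65,0],"roll": -0.47,"hand": 80}
    - {"offset": [185,77,0],"roll": -0.59,"hand": 80}
    - {"offset": [215,90,0],"roll": -0.71,"hand": 80}
    - {"offset": [240,100,0],"roll": -0.83,"hand": 80}
    - {"offset": [260,108,0],"roll": -0.95,"hand": 80}
    - {"offset": [275,114,0],"roll": -1.07,"hand": 80}
    - {"offset": [285,118,0],"roll": -1.19,"hand": 80}
    - {"offset": [292,120,0],"roll": -1.31,"hand": 80}
    - {"offset": [292,120,0],"roll": -1.43,"hand": 80}
    - {"offset": [292,120,0],"roll": -1.55,"hand": 80}
    - {"offset": [292,120,0],"roll": -1.67,"hand": 80}
    - {"offset": [292,120,0],"roll": -1.745,"hand": 80}
    - {"offset": [292,120,0],"roll": -1.745,"hand": 80}
    - {"offset": [292,120,0],"roll": -1.745,"hand": 80}

```text
clock: 10.78
tool_pos: [0.5293, -0.2948, 0.2445]
orientation: [-180.0, 0.1, 9.8]
force: [0.4, 0.3, -0.6]
opening: 0.0798
```

Run:
```python
from h import *
st(); s=snap('wrist'); save(s,'w4'); print(proj(s,[(.53,-.295,.05)]))
```

```text
t 10.78 p [ 0.5293 -0.2948  0.2445] rpy [-1.7996e+02  8.0000e-02  9.8300e+00] F [ 0.4  0.3 -0.6] open 0.0798 q [-10.7  13.9  -7.8  -0.  -68.4 110.5]
[[320.75600088 215.41437766]]
```

View pics/w4.png

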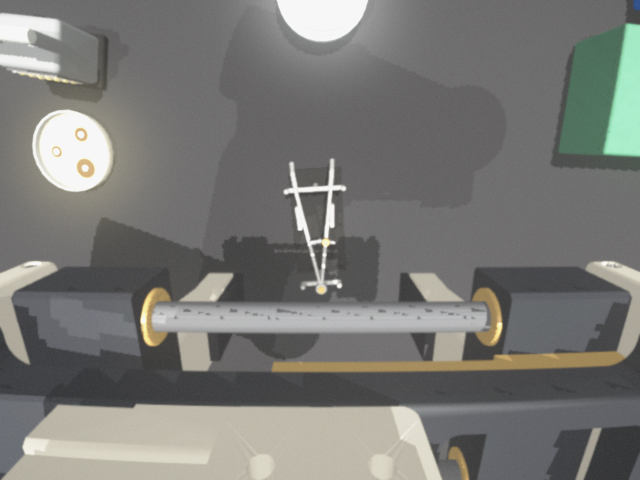

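Wrist view: heel (321,289), finger plates (299,218)/(331,215), points (292,163)/(332,160). Dish at (73,150) with the big zone lower right (86,168); the lamp stands beside it at top left.

Run:
```python
from h import *
s=snap('wrist')
P=onz(s,[(321,289),(299,218),(331,215),(292,163),(332,160)],.054)[:,:2]; print(P.round(4))
g=(P[1]+P[2])/2;t=(P[3]+P[4])/2
print('widths',np.linalg.norm(P[1]-P[2]),np.linalg.norm(P[3]-P[4]),'lens',np.linalg.norm(g-P[0]),np.linalg.norm(t-P[0]))
d=t-P[0];print('yaw',np.rad2deg(np.arctan2(*d[::-1])),g)
im=s['img'][150:300,260:380,::-1];cv2.imwrite('pics/c5.png',cv2.resize(im,(480,600),interpolation=cv2.INTER_CUBIC))
print('zone',onz(s,[(86,168)],.006),'dishc',onz(s,[(73.5,151)],.012), 'lampbar',onz(s,[(35,38)],.104))
```

```text
[[ 0.4499 -0.3092]
 [ 0.5244 -0.2732]
 [ 0.5332 -0.3053]
 [ 0.5784 -0.2578]
 [ 0.588  -0.2964]]
widths 0.03325021213657493 0.039818312884144086 lens 0.08141784194434923 0.13712791008534314
yaw 13.527911276722243 [ 0.52881549 -0.28925414]
zone [[ 0.53114987 -0.01584983  0.006     ]] dishc [[ 0.54929582 -0.00499051  0.012     ]] lampbar [[ 0.64801225 -0.03769062  0.104     ]]
```

View pics/c5.png

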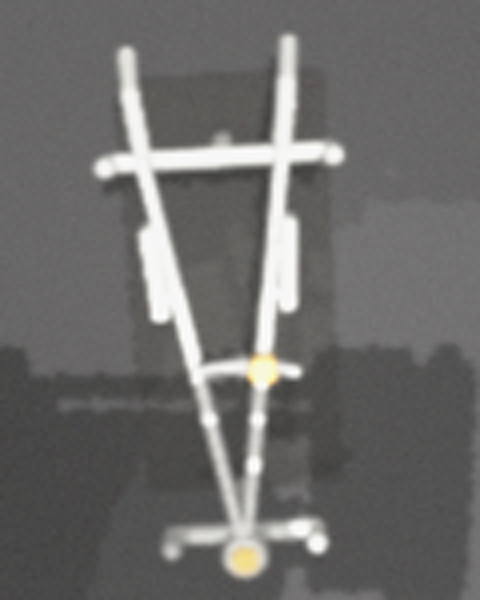

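Run:
```python
from h import *
s=snap('wrist')
f=lambda x,y:(260+x/4,150+y/4)
P=onz(s,[f(245,558),f(148,276),f(298,263),f(128,90),f(287,72)],.053)[:,:2]; print(P.round(4))
g=(P[1]+P[2])/2;t=(P[3]+P[4])/2;h=P[0]
for q in(g,t): d=q-h;print(np.linalg.norm(d),np.rad2deg(np.arctan2(*d[::-1])))
for a,b in((1,2),(3,4)): d=P[a]-P[b];print('w',np.linalg.norm(d),np.rad2deg(np.arctan2(*d[::-1]))-90)
d=(t-h)/np.linalg.norm(t-h);G=h+.082*d;print(G,g)
y=np.rad2deg(np.arctan2(d[1],d[0]));go((*G,.100),y);go((*G,.043),y)
```

```text
[[ 0.449  -0.3097]
 [ 0.5229 -0.2714]
 [ 0.533  -0.3092]
 [ 0.5692 -0.2591]
 [ 0.5804 -0.2977]]
0.08133255442996264 13.862642667201522
0.12965204155505694 13.988023233296813
w 0.039101568974135636 14.856932960337176
w 0.04010881353259243 16.140694013431983
[ 0.5285499  -0.28992203] [ 0.52794508 -0.29025611]
offset mm [-1.00e-01 -5.00e+00  1.45e+02] roll -0.072
offset mm [-1.00e-01 -5.00e+00  2.02e+02] roll -0.072
```

Call:
jog_arm:
  motion:
    - {"offset": [-0.5,-5,30],"roll": -0.076,"hand": 58}
    - {"offset": [-0.5,-5,65],"roll": -0.076,"hand": 58}
    - {"offset": [-0.5,-5,100],"roll": -0.076,"hand": 58}
    - {"offset": [-0.5,-5,130],"roll": -0.076,"hand": 58}
    - {"offset": [-0.5,-5,150],"roll": -0.076,"hand": 58}
    - {"offset": [-0.5,-5,165],"roll": -0.076,"hand": 58}
    - {"offset": [-0.5,-5,178],"roll": -0.076,"hand": 58}
    - {"offset": [-0.5,-5,188],"roll": -0.076,"hand": 58}
    - {"offset": [-0.5,-5,195],"roll": -0.076,"hand": 58}
    - {"offset": [-0.5,-5,199],"roll": -0.076,"hand": 58}
    - {"offset": [-0.5,-5,201],"roll": -0.076,"hand": 58}
    - {"offset": [-0.5,-5,201.5],"roll": -0.076,"hand": 58}
    - {"offset": [-0.5,-5,201.5],"roll": -0.076,"hand": 50}
    - {"offset": [-0.5,-5,201.5],"roll": -0.076,"hand": 45}
    - {"offset": [-0.5,-5,201.5],"roll": -0.076,"hand": 42}

```text
clock: 12.18
tool_pos: [0.5288, -0.2902, 0.0445]
orientation: [180.0, -0.1, 14.3]
force: [-1.3, 0.0, -0.9]
opening: 0.0445
```

Run:
```python
from h import *
st(); s=snap('wrist'); save(s,'w6')
```

```text
t 12.18 p [ 0.5288 -0.2902  0.0445] rpy [ 1.7997e+02 -5.0000e-02  1.4330e+01] F [-1.3  0.  -0.9] open 0.0445 q [-10.2  24.6 -21.6   0.  -43.8 114.5]
```

View pics/w6.png

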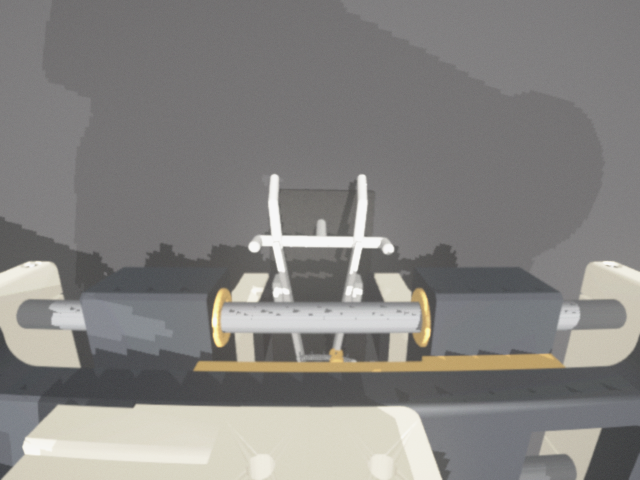

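Wrist view: fingers straddle the plates symmetrically; points at (275,178) and (362,178), square to the image.

Call:
jog_arm:
  motion:
    - {"offset": [0,0,1],"roll": 0,"hand": 40}
    - {"offset": [0,0,1],"roll": 0,"hand": 36}
    - {"offset": [0,0,1],"roll": 0,"hand": 32}
    - {"offset": [0,0,1],"roll": 0,"hand": 32}
    - {"offset": [0,0,1],"roll": 0,"hand": 32}
    - {"offset": [0,0,1],"roll": 0,"hand": 32}
    - {"offset": [0,0,1],"roll": 0,"hand": 32}
    - {"offset": [0,0,1],"roll": 0,"hand": 32}

```text
clock: 12.9
tool_pos: [0.5286, -0.2902, 0.043]
orientation: [180.0, -0.0, 14.3]
force: [0.2, 0.4, 2.1]
opening: 0.0315
```

Call:
jog_arm:
  motion:
    - {"offset": [0,0,-1],"roll": 0,"hand": 32}
    - {"offset": [0,0,-4],"roll": 0,"hand": 32}
    - {"offset": [0,0,-10],"roll": 0,"hand": 32}
    - {"offset": [0,0,-20],"roll": 0,"hand": 32}
    - {"offset": [0,0,-32],"roll": 0,"hand": 32}
    - {"offset": [0,0,-45],"roll": 0,"hand": 32}
    - {"offset": [0,0,-56],"roll": 0,"hand": 32}
    - {"offset": [0,0,-64],"roll": 0,"hand": 32}
    - {"offset": [0,0,-68],"roll": 0,"hand": 32}
    - {"offset": [0,0,-70],"roll": 0,"hand": 32}
    - {"offset": [0,0,-70],"roll": 0,"hand": 32}
    - {"offset": [0,0,-70],"roll": 0,"hand": 32}

```text
clock: 13.9
tool_pos: [0.5281, -0.29, 0.1124]
orientation: [-180.0, 0.0, 14.3]
force: [-0.9, -1.0, -1.3]
opening: 0.0322
```

```bash
cat >> h.py <<'E'
def blobs(s,roi,thr):
    x0,y0,x1,y1=roi; m=(s['img'][y0:y1,x0:x1].min(2)>thr).astype(np.uint8); return m
E
python3 - <<'E'
from h import *
st(); s=snap('wrist'); save(s,'w7')
b=snap('side');a=snap('scene')
W=s['img'][130:280,220:420,::-1]
pb=proj(b,[tool()[:3,3]])[0].astype(int);pa=proj(a,[tool()[:3,3]])[0].astype(int)
f=lambda im,p:cv2.resize(im[p[1]-55:p[1]+55,p[0]-73:p[0]+73,::-1],(400,300),interpolation=cv2.INTER_CUBIC)
cv2.imwrite('pics/c7.png',np.vstack([np.hstack([cv2.resize(W,(400,300)),f(b['img'],pb)]),np.hstack([f(a['img'],pa),np.zeros((300,400,3),np.uint8)])]));print(pb,pa)
E
```

```text
t 13.9 p [ 0.5281 -0.29    0.1124] rpy [-1.7997e+02  3.0000e-02  1.4330e+01] F [-0.9 -1.  -1.3] open 0.0322 q [-10.2  20.  -17.9  -0.  -52.2 114.6]
[418 337] [267 174]
```

View pics/c7.png

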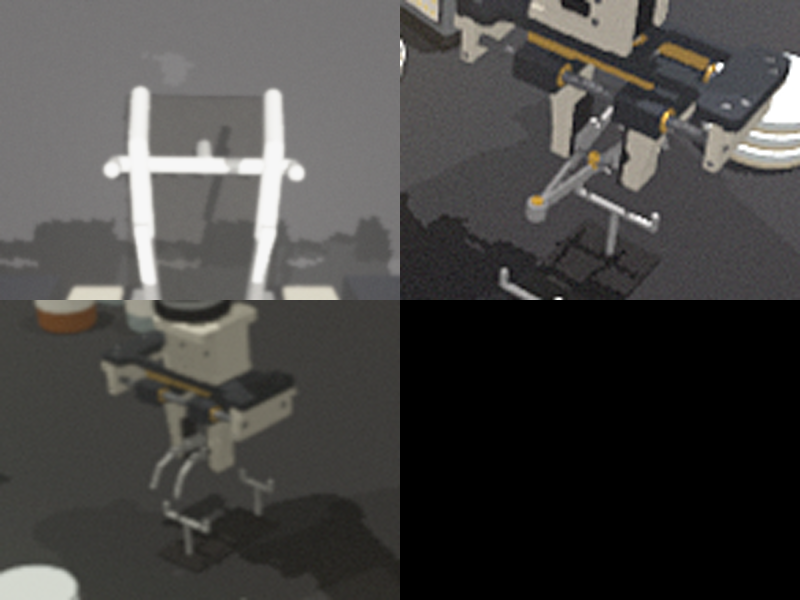

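Wrist: points at (290,176) and (356.5,177); the other views show the tweezers level and held by the plates, the rest empty.

Run:
```python
from h import *
s=snap('wrist');T=tool()
P=onz(s,[(290,175.5),(356.5,177)],T[2,3]+.008-.031);L=(np.c_[P,[1,1]]@np.linalg.inv(T).T)[:,:3]
print(L.round(4),np.linalg.norm(P[0]-P[1]))
m=L.mean(0)[:2]; R=T[:3,:3]; tip=np.array([.053,m[1],0])
z=np.array([.532,-.0145,0])
tgt=z-(R@tip); go((*tgt[:2],T[2,3]),14.3);print(tgt)
```

```text
[[ 0.0558 -0.015   0.023 ]
 [ 0.0551  0.0186  0.0229]] 0.03356920943465049
offset mm [ 1.900e+01 -2.678e+02  1.000e-01] roll 0.001
[ 4.80211525e-01 -2.59058965e-02  5.07234288e-05]
```

Call:
jog_arm:
  motion:
    - {"offset": [0,-4,0],"roll": 0,"hand": 32}
    - {"offset": [1,-13,0],"roll": 0,"hand": 32}
    - {"offset": [2,-27,0],"roll": 0,"hand": 32}
    - {"offset": [3,-45,0],"roll": 0,"hand": 32}
    - {"offset": [4,-65,0],"roll": 0,"hand": 32}
    - {"offset": [5,-86,0],"roll": 0,"hand": 32}
    - {"offset": [7,-107,0],"roll": 0,"hand": 32}
    - {"offset": [8,-128,0],"roll": 0,"hand": 32}
    - {"offset": [10,-149,0],"roll": 0,"hand": 32}
    - {"offset": [11,-170,0],"roll": 0,"hand": 32}
    - {"offset": [12,-191,0],"roll": 0,"hand": 32}
    - {"offset": [13,-211,0],"roll": 0,"hand": 32}
    - {"offset": [14,-229,0],"roll": 0,"hand": 32}
    - {"offset": [15,-245,0],"roll": 0,"hand": 32}
    - {"offset": [16,-257,0],"roll": 0,"hand": 32}
    - {"offset": [17,-264,0],"roll": 0,"hand": 32}
    - {"offset": [17,-267,0],"roll": 0,"hand": 32}
    - {"offset": [17,-268,0],"roll": 0,"hand": 32}
    - {"offset": [17,-268,0],"roll": 0,"hand": 32}

```text
clock: 15.68
tool_pos: [0.4784, -0.0262, 0.1129]
orientation: [-180.0, -0.0, 14.4]
force: [0.0, -0.2, -0.5]
opening: 0.0324
```

Run:
```python
from h import *
st(); s=snap('wrist'); save(s,'w8')
cv2.imwrite('pics/c8.png',cv2.resize(s['img'][100:250,220:420,::-1],(800,600),interpolation=cv2.INTER_CUBIC))
```

```text
t 15.68 p [ 0.4784 -0.0262  0.1129] rpy [-180.     -0.     14.36] F [ 0.  -0.2 -0.5] open 0.0324 q [ 20.5   9.3 -33.2   0.  -47.6  83.9]
```

View pics/c8.png

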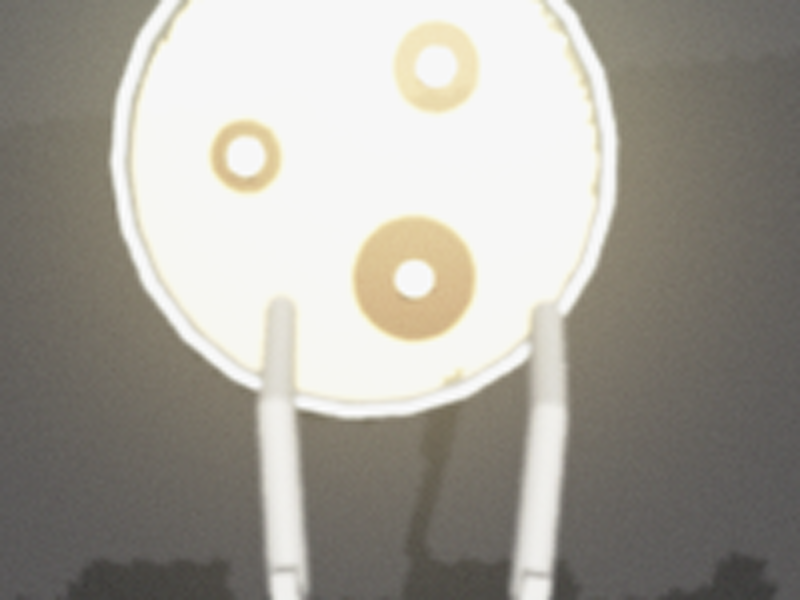

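Wrist close-up: big zone centre at crop (414,278) → px (323.5,169.5); point ends at crop (281,300)/(547,304), so laterally centred on the zone already.

Run:
```python
from h import *
s=snap('wrist');T=tool();Ti=np.linalg.inv(T)
f=lambda x,y:(220+x/4,100+y/4)
z=onz(s,[f(414,278),f(354,278),f(475,278),f(414,216),f(414,341)],.006);print('zone',z[0],'diam',np.linalg.norm(z[1]-z[2]),np.linalg.norm(z[3]-z[4]))
P=onz(s,[f(281,299),f(547,303)],T[2,3]-.023);L=(np.c_[P,[1,1]]@Ti.T)[:,:3];print('tips tool',L.round(4),np.linalg.norm(P[0]-P[1]))
print('zone tool',(Ti@[*z[0],1])[:3].round(4))
```

```text
zone [ 0.53096495 -0.01565634  0.006     ] diam 0.022693040020030142 0.023115089133144754
tips tool [[ 0.0562 -0.015   0.023 ]
 [ 0.0557  0.0185  0.023 ]] 0.033573581390378554
zone tool [0.0535 0.0023 0.1068]
```

Call:
jog_arm:
  motion:
    - {"offset": [0,0.5,4],"roll": 0,"hand": 32}
    - {"offset": [-0.5,0.5,14],"roll": 0,"hand": 32}
    - {"offset": [-0.5,0.5,28],"roll": 0,"hand": 32}
    - {"offset": [-0.5,0.5,42],"roll": 0,"hand": 32}
    - {"offset": [-0.5,0.5,54],"roll": 0,"hand": 32}
    - {"offset": [-0.5,0.5,63],"roll": 0,"hand": 32}
    - {"offset": [-0.5,0.5,69],"roll": 0,"hand": 32}
    - {"offset": [-0.5,0.5,73],"roll": 0,"hand": 32}
    - {"offset": [-0.5,0.5,75],"roll": 0,"hand": 32}
    - {"offset": [-0.5,0.5,76],"roll": 0,"hand": 32}
    - {"offset": [-0.5,0.5,76],"roll": 0,"hand": 30}
    - {"offset": [-0.5,0.5,76],"roll": 0,"hand": 28}
    - {"offset": [-0.5,0.5,76],"roll": 0,"hand": 26.5}
    - {"offset": [-0.5,0.5,76],"roll": 0,"hand": 26.5}
    - {"offset": [-0.5,0.5,76],"roll": 0,"hand": 26.5}
    - {"offset": [-0.5,0.5,76],"roll": 0,"hand": 26.5}

```text
clock: 17.12
tool_pos: [0.4783, -0.0268, 0.037]
orientation: [-180.0, -0.0, 14.3]
force: [-0.3, -0.2, 0.3]
opening: 0.0264
```

Run:
```python
from h import *
st(); s=snap('wrist'); save(s,'w9')
b=snap('side');save(b,'b9');a=snap('scene')
z=lambda im,x0,y0,w:cv2.resize(im[y0:y0+w*3//4,x0:x0+w,::-1],(400,300),interpolation=cv2.INTER_CUBIC)
W=cv2.resize(s['img'][110:222,250:400,::-1],(800,600),interpolation=cv2.INTER_CUBIC)[:598]
Q=cv2.resize(W,(533,400)); 
cv2.imwrite('pics/c9.png',W)
p=proj(b,[(.531,-.0155,.01)])[0].astype(int);q=proj(a,[(.531,-.0155,.01)])[0].astype(int)
cv2.imwrite('pics/d9.png',np.hstack([z(b['img'],p[0]-50,p[1]-45,100),z(a['img'],q[0]-50,q[1]-45,100)]));print(p,q)
```

```text
t 17.12 p [ 0.4783 -0.0268  0.037 ] rpy [-1.800e+02 -2.000e-02  1.434e+01] F [-0.3 -0.2  0.3] open 0.0264 q [ 20.4  15.8 -37.8  -0.  -36.3  83.9]
[323 307] [325 249]
```

View pics/c9.png

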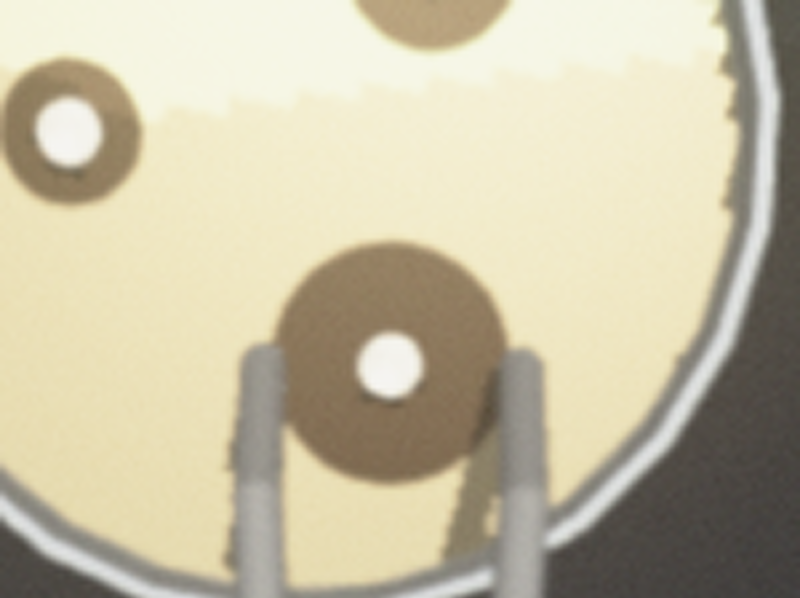

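Wrist close-up: points at crop (263,~365) and (522,~368), zone edges 275–508, centre (391,363). Gap slightly wide, centring good.

Run:
```python
from h import *
s=snap('wrist');T=tool();Ti=np.linalg.inv(T)
f=lambda x,y:(250+x*150/800,110+y*112/600)
def tl(u,z):
    P=onz(s,u,z); return (np.c_[P,np.ones(len(P))]@Ti.T)[:,:2]*1000
Z=tl([f(391,363),f(275,363),f(508,363),f(391,241),f(391,484)],.006);print('zone',Z.round(2).tolist())
for tz in(.012,.013,.014):
    Q=tl([f(263,344),f(522,347)],tz);print(tz,Q.round(2).tolist(),np.linalg.norm(Q[0]-Q[1]))
```

```text
zone [[54.0, 1.88], [54.01, -9.63], [54.0, 13.48], [65.75, 1.86], [41.97, 1.89]]
0.012 [[56.33, -10.4], [56.04, 14.37]] 24.76907370708696
0.013 [[56.4, -10.34], [56.12, 14.29]] 24.62501108762928
0.014 [[56.48, -10.27], [56.19, 14.21]] 24.48094846817157
```

The picture limit is used up; I go on with numbers only. I'll check the scale and tip height numerically before the last few mm.

Run:
```python
from h import *
s=snap('wrist');T=tool()
# zone diameter now by mask of dark region in the row through centre, agar brightness
g=s['img'].astype(int).sum(2)//3
print('row173',g[173,284:360].tolist()); 
b=snap('side')
for tl in((54.2,-10.3),(54.2,14.3)):
    for z in(.006,.009,.013):
        p=(T@[tl[0]/1000,tl[1]/1000,0,1])[:3];p[2]=z;print(tl,z,proj(b,[p]).round(1))
gb=b['img'].astype(int).sum(2)//3
print('cols 308..345')
for r in range(296,318): print(r,' '.join('%3d'%v for v in gb[r,308:346]))
```

```text
row173 [217, 217, 217, 219, 218, 218, 217, 217, 217, 218, 217, 218, 216, 212, 205, 195, 176, 146, 122, 116, 118, 117, 116, 116, 118, 117, 118, 116, 118, 117, 115, 118, 119, 126, 143, 181, 219, 233, 238, 238, 238, 235, 216, 174, 131, 119, 119, 118, 116, 114, 116, 118, 116, 117, 118, 118, 119, 117, 118, 118, 139, 189, 213, 217, 217, 218, 219, 221, 221, 219, 220, 220, 221, 220, 221, 220]
(54.2, -10.3) 0.006 [[319.1 307. ]]
(54.2, -10.3) 0.009 [[319.1 305.9]]
(54.2, -10.3) 0.013 [[319.1 304.4]]
(54.2, 14.3) 0.006 [[328.  311.3]]
(54.2, 14.3) 0.009 [[328.  310.2]]
(54.2, 14.3) 0.013 [[328.  308.7]]
cols 308..345
296  38  50  50  41  49  47  42 101 160  95 100  85  55  43  56  83  69  36  42  33  45  47  46  58  75  71  72  64  46  44  43  52  89 144 155 154 149 145
297  44  40  47  47  44  40  57 107 119  89 105  98 100  65  80 134 137 102  90  61  44  35  41  43  47  54  55  50  40  42  46  87 139 154 150 149 148 143
298  48  50  44  49  47  43  71 115  97  84  91 114 112  85 105 130 150 192 237 225 113  90  44  35  44  37  41  42  49  72 115 139 150 150 149 146 142 147
299  33  44  51  
[... 2246 characters left out ...]
 253 247 205 180 191 191 194 191 186 187 178 169 154 148 118  75  61  65  67
314  70  64  94 162 154 153 152 157 141 146 145 146 143 143 165 176 180 199 199 197 196 198 197 194 193 183 180 177 166 154 148 123 107  78  65  67  69  64
315  55  53  99 163 155 151 153 141 141 143 145 149 147 155 174 187 188 189 188 186 184 187 180 175 173 163 160 159 153 120  95  68  61  65  67  63  71  68
316  30  42  94 164 153 154 153 146 145 143 153 149 142 157 164 164 164 165 162 168 167 165 160 162 158 133 122 114 105  62  46  63  70  69  68  70  70  64
317  58  51  92 165 159 157 153 149 149 150 130 110  91 113 111 117 119 124 134 134 124 127 110 115 105  66  67  54  65  65  68  67  67  71  66  71  71  70
```

Side-view estimates put the tips at about 11–13 mm, so lowering 3 mm leaves about 2–4 mm above the agar. Adjust the gap to 26.0.

Call:
jog_arm:
  motion:
    - {"offset": [-0.3,0,0.5],"roll": 0,"hand": 26.2}
    - {"offset": [-0.3,0,1],"roll": 0,"hand": 26}
    - {"offset": [-0.3,0,1.5],"roll": 0,"hand": 26}
    - {"offset": [-0.3,0,2],"roll": 0,"hand": 26}
    - {"offset": [-0.3,0,2.5],"roll": 0,"hand": 26}
    - {"offset": [-0.3,0,3],"roll": 0,"hand": 26}
    - {"offset": [-0.3,0,3],"roll": 0,"hand": 26}
    - {"offset": [-0.3,0,3],"roll": 0,"hand": 26}
    - {"offset": [-0.3,0,3],"roll": 0,"hand": 26}
    - {"offset": [-0.3,0,3],"roll": 0,"hand": 26}

```text
clock: 18.25
tool_pos: [0.4779, -0.027, 0.0339]
orientation: [180.0, -0.0, 14.3]
force: [0.7, -0.6, -0.8]
opening: 0.026
```

Run:
```python
from h import *
st(); s=snap('wrist');save(s,'w10');T=tool();Ti=np.linalg.inv(T)
g=s['img'].astype(int).sum(2)//3
for r in (170,173,176,179,183,187): print(r,' '.join('%d'%v for v in g[r,288:358]))
print('cols 298',g[165:190,298].tolist());print('349',g[165:190,348].tolist());
```

```text
t 18.25 p [ 0.4779 -0.027   0.0339] rpy [180.    -0.    14.34] F [ 0.7 -0.6 -0.8] open 0.026 q [ 20.4  16.1 -38.    0.  -35.8  83.9]
170 216 218 216 218 217 217 217 218 218 218 218 216 206 167 130 115 119 117 116 117 116 119 118 116 118 116 116 116 118 118 118 119 122 119 121 120 121 119 118 118 118 119 118 119 117 118 122 117 119 118 120 118 116 119 120 125 156 198 216 220 220 220 218 221 221 221 221 221 220 221
173 216 217 216 217 218 217 216 216 217 214 210 196 164 133 121 117 116 114 115 116 116 117 114 114 117 116 117 116 116 127 159 206 228 236 238 239 240 236 221 183 140 121 115 116 114 116 116 116 117 115 116 117 116 116 117 116 126 159 197 213 218 219 218 219 219 219 219 219 221 219
176 216 215 215 216 217 216 214 202 169 145 144 146 149 148 141 129 121 114 112 112 112 114 113 114 112 114 115 116 137 196 229 236 237 239 239 240 238 240 240 237 217 161 123 112 116 116 114 116 115 114 114 115 116 115 118 120 133 139 146 151 154 164 195 212 219 218 217 218 219 219
179 216 216 216 216 216 216 212 190 149 136 143 149 148 147 141 135 123 116 110 108 114 113 114 112 113 111 112 113
[... 294 characters left out ...]
00 122 156 189 208 210 203 177 148 123 110 109 110 113 110 111 110 110 112 111 113 107 99 91 96 114 129 138 145 145 148 146 153 188 212 215 217 217 217 216
187 213 213 212 213 209 184 143 128 131 139 144 148 149 146 140 125 111 110 111 108 109 107 108 108 107 109 107 106 108 110 110 108 111 109 106 109 108 108 108 108 108 109 110 111 110 110 111 108 109 110 107 99 84 81 95 117 128 137 142 148 147 145 147 170 200 213 215 215 215 215
cols 298 [221, 219, 219, 219, 219, 218, 218, 215, 210, 183, 151, 144, 143, 144, 143, 142, 144, 145, 141, 146, 144, 145, 144, 146, 145]
349 [223, 221, 221, 220, 220, 220, 220, 220, 218, 204, 173, 154, 149, 147, 150, 147, 150, 148, 148, 146, 147, 147, 147, 149, 146]
```

Run:
```python
from h import *
s=snap('wrist');T=tool();Ti=np.linalg.inv(T)
g=s['img'].astype(float).mean(2)
def tl(u,z):
    P=onz(s,u,z); return (np.c_[P,np.ones(len(P))]@Ti.T)[:,:2]*1000
for z in(.008,.010):print('tips',tl([(295.4,179),(304,179),(343.3,179),(350.9,179)],z).round(2)[:,1], 'mid x',tl([(299.7,174.4),(347,174.7)],z)[:,0]-2)
print('disc',tl([(316.6,177.8),(329.2,177.8),(322.9,177.8)],.0065).round(2).tolist())
c=g[:,323];print('col323',[(r,int(c[r])) for r in list(range(152,160))+list(range(196,206))])
```

```text
tips [-12.51  -8.08  12.15  16.06] mid x [54.21177608 54.05416276]
tips [-12.35  -7.98  12.01  15.88] mid x [54.36560904 54.20981856]
disc [[54.34, -1.61], [54.34, 4.92], [54.34, 1.65]]
col323 [(152, 224), (153, 218), (154, 178), (155, 139), (156, 128), (157, 125), (158, 124), (159, 125), (196, 104), (197, 106), (198, 104), (199, 113), (200, 154), (201, 202), (202, 211), (203, 212), (204, 212), (205, 210)]
```

Call:
jog_arm:
  motion:
    - {"offset": [0,-0.2,0.5],"roll": 0,"hand": 26}
    - {"offset": [0,-0.2,1],"roll": 0,"hand": 26}
    - {"offset": [0,-0.2,1],"roll": 0,"hand": 26}
    - {"offset": [0,-0.2,1],"roll": 0,"hand": 26}
    - {"offset": [0,-0.2,1],"roll": 0,"hand": 26}
    - {"offset": [0,-0.2,1],"roll": 0,"hand": 26}
    - {"offset": [0,-0.2,1],"roll": 0,"hand": 26}
    - {"offset": [0,-0.2,1],"roll": 0,"hand": 26}
    - {"offset": [0,-0.2,1],"roll": 0,"hand": 26}
    - {"offset": [0,-0.2,1],"roll": 0,"hand": 26}
    - {"offset": [0,-0.2,1],"roll": 0,"hand": 26}
    - {"offset": [0,-0.2,1],"roll": 0,"hand": 26}
    - {"offset": [0,-0.2,1],"roll": 0,"hand": 26}
    - {"offset": [0,-0.2,1],"roll": 0,"hand": 26}
    - {"offset": [0,-0.2,1],"roll": 0,"hand": 26}
    - {"offset": [0,-0.2,1],"roll": 0,"hand": 26}
    - {"offset": [0,-0.2,1],"roll": 0,"hand": 26}
    - {"offset": [0,-0.2,1],"roll": 0,"hand": 26}
    - {"offset": [0,-0.2,1],"roll": 0,"hand": 26}
    - {"offset": [0,-0.2,1],"roll": 0,"hand": 26}

```text
clock: 20.02
tool_pos: [0.4779, -0.0268, 0.0329]
orientation: [180.0, -0.0, 14.3]
force: [0.1, 0.6, -0.4]
opening: 0.0261
```

Call:
jog_arm:
  motion:
    - {"offset": [0,0,0],"roll": 0,"hand": 26}
    - {"offset": [0,0,0],"roll": 0,"hand": 26}
    - {"offset": [0,0,0],"roll": 0,"hand": 26}
    - {"offset": [0,0,0],"roll": 0,"hand": 26}
    - {"offset": [0,0,0],"roll": 0,"hand": 26}
    - {"offset": [0,0,0],"roll": 0,"hand": 26}
    - {"offset": [0,0,0],"roll": 0,"hand": 26}
    - {"offset": [0,0,0],"roll": 0,"hand": 26}
    - {"offset": [0,0,0],"roll": 0,"hand": 26}
    - {"offset": [0,0,0],"roll": 0,"hand": 26}
    - {"offset": [0,0,0],"roll": 0,"hand": 26}
    - {"offset": [0,0,0],"roll": 0,"hand": 26}
    - {"offset": [0,0,0],"roll": 0,"hand": 26}
    - {"offset": [0,0,0],"roll": 0,"hand": 26}
    - {"offset": [0,0,0],"roll": 0,"hand": 26}
    - {"offset": [0,0,0],"roll": 0,"hand": 26}
    - {"offset": [0,0,0],"roll": 0,"hand": 26}
    - {"offset": [0,0,0],"roll": 0,"hand": 26}
    - {"offset": [0,0,0],"roll": 0,"hand": 26}
    - {"offset": [0,0,0],"roll": 0,"hand": 26}

```text
clock: 21.68
tool_pos: [0.4779, -0.0268, 0.0329]
orientation: [-180.0, -0.0, 14.3]
force: [0.4, 0.3, -1.0]
opening: 0.0261
```

Run:
```python
from h import *
st(); s=snap('wrist');g=s['img'].astype(int).sum(2)//3
print(' '.join('%d'%v for v in g[179,288:358]));print(g[150:160,323],g[196:206,323]);print(g[168:184,299],g[168:184,348])
```

```text
t 21.68 p [ 0.4779 -0.0268  0.0329] rpy [-1.800e+02 -1.000e-02  1.434e+01] F [ 0.4  0.3 -1. ] open 0.0261 q [ 20.4  16.2 -38.1  -0.  -35.7  83.9]
216 214 214 215 215 216 210 189 147 138 143 149 148 149 142 135 123 113 111 111 111 112 114 111 112 114 113 113 128 170 222 238 241 242 242 242 241 240 239 238 227 187 132 115 112 116 115 114 111 113 115 114 113 113 109 116 129 141 144 148 148 146 155 190 215 218 217 217 217 215
[225 225 225 217 172 134 126 123 127 127] [105 104 104 108 143 194 209 209 210 211]
[218 218 217 217 213 201 168 149 147 147 146 149 147 146 148 151] [219 221 220 219 220 218 205 173 152 149 148 148 147 147 148 145]
```

Steady: no contact force, the dish hasn't moved, and the points are centred. Handing in.

```bash
python3 -c "
from h import *
print(order.close_job()); st()"
```

```text
the job is handed in; nothing more can be done
None
the job is handed in; nothing more can be done
```

The job is handed in at about 22 s, with the tweezers still held over the zone.

**Lamp:** I lifted it off the charger by its handle and set it upright at about (0.65, 0.00). That leaves a gap of about 3 cm to the dish rim, and its window faces the dish.

**Tweezers:** I took them off the rest by the finger plates and carried them to the dish. I squeezed them over the 24 mm zone and held for over 3 s, with the fingers steady at 26.0–26.1 mm.

**Last checks:**
- **Gap:** the given geometry makes it about 24.0 mm; the wrist camera measured 24.4 mm. The camera read the zone itself slightly small, at about 23–24 mm.
- **Centring:** the points' midpoint was within about 0.3 mm of the zone's paper disc.
- **Hover height:** the points are about 3 mm above the agar by the given geometry. The side view was hard to read and suggested only 1–2 mm, which I could not settle. The contact force stayed within noise (about 1 N or less), and the dish did not move during the final hold.
- **Not checked:** I used up the 12 pictures before the final descent, so those last checks are from pixel values only. I did not look at the whole scene again at the end. The lamp was last seen standing beside the dish just before I picked up the tweezers.

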